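Close the service bay of an instrument housing

TASK

Close the open service bay of the grey housing with its white cover: hook the cover's blue tongue under the blue ledge with the cover tilted, pushing it gently up to the end of the slot, swing the other end down until the cover lies flat and fully home in the bay, then push the keeper bar by its red knob across the cover's end right up to its stop pin, and let go. Force nothing: the inner frame gives way if it is pushed hard. Leave the solder reel and the note pad where they are.

Things in the scene. Friction and masses are not known exactly. Their poses are not given: they have to be found in the camera images.
- bay: Grey housing fixed to the bench, 190 x 118 x 38 mm; origin under its centre, z up, x from its hook end (nearer the robot) to its far end; side walls' inner faces at y = -45 and 45 mm. In it sits an inner frame with the opening for the cover, clamped anywhere up to 5 mm either way along x from centre: this offset is not reported, so feel for the end of the slot. Over 40 N would shift it.
- mid (a point): Nominal middle of the inner frame's ledge edge, fixed to the housing: x = -56.5, y = 0, z = 33 mm there, axes as the housing's. The real ledge (blue, 5 mm thick, top at z = 38) is up to 5 mm from here along x. Under it is a slot 11 mm high, 17 mm deep to the end wall; its floor, z = 22, reaches 24 mm out in front of the ledge. The tongue goes in fully at tilts up to 15 degrees.
- seat (a point): Nominal middle of the cover's seat, fixed to the housing: x = 0, y = 0, z = 22 mm there. The inner frame is 147 mm long inside from the slot's end to the far wall (top z = 38), so the cover has 3 mm play along x and 3 mm each side: it goes in only tilted, tongue first, up to the slot's end, and then swung down.
- handle (a point): Grip point in the bow handle of the loose white cover (112 to 224 g; lies flat, handle up), 11 mm below its top, 37 mm above the cover's underside; axes the cover's: x from tongue to flanged end, z up. The black grip bar is 44 mm long (x), 12 mm thick (y), 20 mm high, open below: grasp it across y. Over a seated cover the walls stand to 16 mm above its underside.
- tongue (a point): Middle of the lower edge of the cover's tongue tip, on its underside; 48 mm from the handle's point along the cover's -x, 37 mm below it. The cover is 144 mm long with the tongue, 84 mm wide, plate 5 mm thick. The blue tongue is its last 16 mm: 60 mm wide, 5 mm thick, level with the plate.
- flange (a point): Middle of the top of the upstanding flange along the cover's other end, 8 mm thick along x, as wide as the cover, top 15 mm above the underside, 92 mm from the handle's point along the cover's +x. A good place to press the cover down. Seated, its top is at z = 37 mm in the housing's frame.
- keeper (a joint): Keeper bar's angle (rad) about its upright pin. 0: it points to the housing's -x; grows counter-clockwise from above; at 1.571 it lies across the cover's far end, towards the housing's -y, against its stop pin (its limit). Starts swung outward (negative). Stays where left; about 1 to 2 N at the knob moves it. Its underside is 2 mm above a seated flange: it passes only if the cover is down.
- pin (a point): Axis of the keeper bar's pin, at the top of the left wall near the far end: x = 70, y = 53, z = 39 mm (the bar's underside) in the housing's frame; axes as the housing's. The steel bar is 78 mm long from here, 16 mm wide, 6 mm thick. Its steel stop pin (9 mm thick) stands beside it on the same wall at x = 82.5, y = 47.5 mm.
- knob (a point): Centre, half-way up, of the red upright knob on the keeper bar's free end, 70 mm from the bar's pin; 14 mm in diameter, from z = 45 to 70 mm above the bench.
- solder: Bystander: blue reel of solder, 61 mm in diameter, 38 mm high; origin under its centre.
- notes: Bystander: yellow note pad, 70 x 70 x 14 mm; origin under its centre. To the left of the cover stands a grey parts cabinet, 190 mm high (its right side at about y = 0.12 m); behind the work a 300 mm high oscilloscope (from x = 0.6 m, y below 0): keep the arm and the carried cover clear of both.

How it is judged:
On the way, in this order (a step that is already met when the one before it is completed fails the run):
1. the tongue is hooked under the ledge with the cover tilted (x of tongue in the frame of bay below -0.064 m and z of tongue in the frame of bay between 0.018 and 0.032 m and angle between the z axis of handle and the z axis of bay, either way round above 0.07 rad), for 0.1 s.
2. the cover lies flat and fully home in the bay, the keeper bar still open (x of tongue in the frame of bay below -0.061 m and z of handle in the frame of bay between 0.056 and 0.0615 m and angle between the z axis of handle and the z axis of bay, either way round below 0.03 rad and angle between the x axis of handle and the x axis of bay, either way round below 0.1 rad and value of joint keeper below 1.3 rad), for 0.2 s.
At the end, for the whole second after the job is handed in: The cover lies flat in the bay (within 0.03 rad and 2.5 mm of its seat's height), its tongue under the ledge, the keeper bar is turned across it against its stop (joint above 1.5 rad), and all is released (x of tongue in the frame of bay below -0.061 m and z of handle in the frame of bay between 0.056 and 0.0615 m and angle between the z axis of handle and the z axis of bay, either way round below 0.03 rad and angle between the x axis of handle and the x axis of bay, either way round below 0.1 rad and value of joint keeper above 1.5 rad); the robot touches nothing.
It fails at once if the housing or what it carries is pressed with over 40 N (contact force between bay and anything else above 40 N).
It fails at once if the solder reel or the note pad is moved by more than 30 mm (distance of any of solder, notes from where it was at the start of the episode above 0.03 m).
It also fails if it takes over 69 s, if anything falls off the work surface, if the arm or the gripper's body presses on something with over 40 N, if the wrist force passes 120 N, or if a joint passes its speed limit or range.

ROBOT

A 6-joint arm with a two-finger parallel gripper is mounted at the origin on a cart in front of the work surface, level with it; the furniture and walls round the work are solid. World frame = base frame: x ahead of the robot, y to its left, z up, the work surface at z = 0. Lengths are in m, angles in rad, forces in N, time in s.
With the tool pointing down it reaches from about 0.25 to 0.8 m from the base axis. Payload 3.9 kg.
Tool frame: the origin (TCP) lies midway between the tips of the shut fingers; the grasp point (between the pads) lies 19 mm behind it (bot.hold_point_z is the distance from the TCP to the grasp point, in m); z points along the fingers, y is the line along which they close (so a half turn about z gives the same grasp; the last joint's range is limited). The gripper opens to 85 mm and grips with 20 to 120 N. Pads are 22 mm wide; open, the fingers measure 114 mm over their backs; the gripper's body (76 mm by 85 mm) begins 54 mm behind the grasp point. The pads swing forward as they close: fully open they stand 13 mm farther back than shut.
Start: joints at [1.186, 0.26, -0.138, 1.173, 0, 1.571], TCP at [0.197, 0.487, 0.231] pointing down, gripper open.
Joint ranges: [-2.78, 2.78], [-0.83, 1.72], [-1.28, 1.37], [-1.9, 2.12], [-1.57, 1.48], [-3.14, 3.14]. Speed limits (rad/s): [2.57, 2.57, 3.14, 3.14, 3.14, 3.14].

INTERFACE

Orientations are given as [roll, pitch, yaw] about the fixed x, y, z axes, in that order (R = Rz(yaw) Ry(pitch) Rx(roll)).
In Python, from cell import bot gives the robot as it stands. The module is installed in compiled form; this text tells all that it offers.
- The arm moves only by the tool play_rows, never from a script. Its argument "series" is a list of rows, each an object with "translation": the shift along the tool's x, y, z in mm, a list of three; "angular": the turn, a rotation vector about the tool's x, y, z in rad, a list of three; "jaw": the finger opening in mm, from 0 to 85.4. In form: [{"translation": [dx, dy, dz], "angular": [rx, ry, rz], "jaw": jaw}, ...]. A call has 1 to 20 rows; each row is the pose to reach, as a shift and turn from the pose commanded when the call began, along the tool's axes at that moment; what a row does not reach only later rows make up. A row lasts 1/10 s, in which the tool goes at most 50 mm and 8.59 degrees, less where a joint would pass 70% of its speed; a pose out of reach is approached as far as the arm can. A call with a gripper value outside its range is refused whole. The fingers move at their own pace and stop on an object; the grip force is fixed at half the most. Time passes only in rows, so rows that repeat a pose let the fingers close. It gives the time, the measured TCP pose, the force, the opening and the grip force at its end, in the units of the state.
- bot.sense(): the state, without advancing time (a new reading comes with each control period).
- bot.capture(name): name is "scene" or "top" or "wrist"; returns a dict with "image" (420x560x3 uint8, blue, green, red), "intrinsics" (3x3 intrinsics, pixels), "pose" (4x4, takes a point from camera to world coordinates). Camera axes: x right, y down, z forward; pixel columns grow to the right and rows downward; lengths in m; the calibration is good to about 2 mm. A picture is of the moment at which its call begins. There is no depth.
- bot.close_job(): hands the job in; it is judged then, once.
The state is a dict: "t": time; "joint_positions": joint angles; "joint_vel": joint speeds; "joint_efforts": joint torques, N m; "position": TCP position; "orientation": TCP orientation; "wrist_force": force on the tool from outside, world axes, zero at the start; "torque": the same for the moment, N m; "grip_width": opening from 0.0 (shut) to 1.0 (fully open); "finger_force": force on a finger pad.
Only numpy, scipy, OpenCV 4.12 (cv2) and the standard library are available. Lean on these libraries where they do the work, as an engineer would, in place of code of your own. Each camera call takes 0.05 s, during which the arm holds its last target. There are 200 camera calls.

## Working session

There is one attempt and no reset: what is moved stays moved. The work goes in short steps, Python scripts to look and compute and a tool call to move; the robot and the scene stay as the last step left them, time stands still between calls to the robot, and variables do not carry over. Pictures are saved under pics/ and viewed, at most 10 in all, crops included, and the job is handed in when it is done.

Besides the shell and the picture viewer there is one more tool, called by a JSON object that holds its "op" and its "data", one argument or row to a line. play_rows: Moves the arm, as the interface text tells. Its arguments: {"type":"object","properties":{"series":{"type":"array","items":{"type":"object","properties":{"translation":{"type":"array","items":{"type":"number"}},"angular":{"type":"array","items":{"type":"number"}},"jaw":{"type":"number"}}}}},"required":["series"]}

```bash
mkdir -p pics
python3 - <<'E'
from cell import bot
import cv2,numpy as np
for n in("scene","top"):
    c=bot.capture(n); cv2.imwrite(f"pics/{n}0.png",c["image"]); np.savez(f"{n}0.npz",**c)
    print(n,c["intrinsics"].round(1).tolist(),c["pose"].round(3).tolist())
s=bot.sense();print(s["t"],s["position"],s["orientation"],s["wrist_force"],s["grip_width"],bot.hold_point_z)
E
```

```text
scene [[385.8, 0.0, 278.8], [0.0, 385.8, 214.6], [0.0, 0.0, 1.0]] [[0.766, -0.439, 0.47, 0.097], [-0.643, -0.52, 0.562, -0.708], [-0.003, -0.732, -0.681, 0.684], [0.0, 0.0, 0.0, 1.0]]
top [[459.5, 0.0, 279.5], [0.0, 459.5, 213.4], [0.0, 0.0, 1.0]] [[0.141, -0.967, 0.212, 0.339], [-0.99, -0.139, 0.025, -0.203], [0.005, -0.213, -0.977, 1.017], [0.0, 0.0, 0.0, 1.0]]
0.1 [0.19682691 0.48602194 0.23054896] [-3.13980630e+00  5.39505691e-06  2.75681042e+00] [-0.35712016 -0.42431863  0.35886762] 1.0021927093348528 0.0187
```

View pics/top0.png

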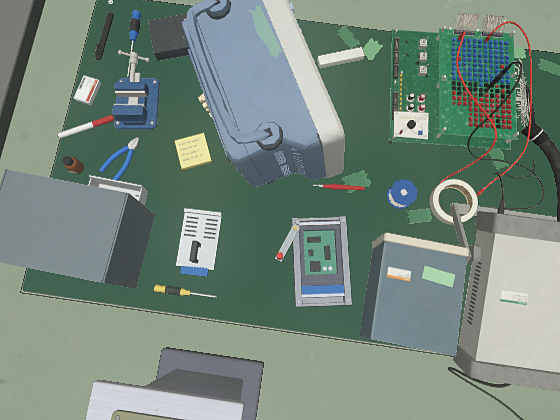

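View pics/scene0.png

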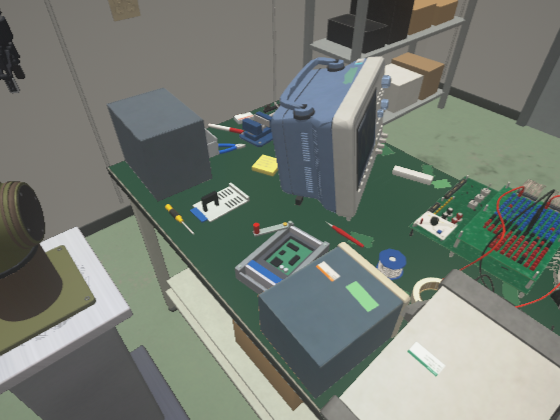

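The top view shows the cover at about (198,240), with its tongue down at (195,270). The housing is at (322,262), with its ledge at (322,290), and the red knob is at (280,257). Next I'll measure these by colour.

```bash
cat > h.py <<'E'
import cv2,numpy as np
def ray(c,u,v,z):
    K,P=c["intrinsics"],c["pose"]; d=P[:3,:3]@np.linalg.solve(K,[u,v,1.]); o=P[:3,3]
    return o+d*(z-o[2])/d[2]
def proj(c,p):
    P=c["pose"]; q=c["intrinsics"]@(P[:3,:3].T@(np.asarray(p)-P[:3,3])); return q[:2]/q[2]
def blobs(m,amin=20):
    n,l,s,ce=cv2.connectedComponentsWithStats(m.astype(np.uint8))
    return [(s[i],cv2.minAreaRect(np.argwhere(l==i)[:,::-1].astype(np.float32))) for i in range(1,n) if s[i][4]>=amin]
E
python3 - <<'E'
from h import *
c=np.load("top0.npz"); im=c["image"]; hsv=cv2.cvtColor(im,cv2.COLOR_BGR2HSV)
H,S,V=[hsv[...,i].astype(int) for i in range(3)]
def show(name,m,z,box):
    x0,y0,x1,y1=box; mm=np.zeros(m.shape,bool); mm[y0:y1,x0:x1]=m[y0:y1,x0:x1]
    for s,r in blobs(mm):
        print(name,s[4],np.round(r[0],1),"ctr",ray(c,*r[0],z)[:2].round(4))
        print("   ",[(q.round(1).tolist(),ray(c,*q,z)[:2].round(4).tolist()) for q in cv2.boxPoints(r)])
show("cover",(S<40)&(V>150),.005,(165,200,230,290))
show("tongue",(H>100)&(H<125)&(S>130),.005,(165,255,230,290))
show("handle",V<50,.048,(180,235,212,268))
show("ledge",(H>100)&(H<125)&(S>130),.038,(285,270,360,310))
show("knob",((H<8)|(H>172))&(S>120),.058,(265,240,300,270))
show("housing",(S<50)&(V>90),.038,(288,210,356,312))
cr=cv2.resize(im[200:315,165:365],None,fx=4,fy=4,interpolation=cv2.INTER_CUBIC); cv2.imwrite("pics/crop0.png",cr)
E
```

```text
cover 1779 [198.6 238.6] ctr [ 0.4757 -0.007 ]
    [([175.60000610351562, 264.8999938964844], [0.4109, 0.0327]), ([184.1999969482422, 206.6999969482422], [0.5429, 0.0382]), ([221.60000610351562, 212.1999969482422], [0.5422, -0.0476]), ([213.0, 270.5], [0.4105, -0.0508])]
tongue 201 [193.7 270.6] ctr [ 0.4044 -0.0089]
    [([179.8000030517578, 272.8999938964844], [0.3952, 0.0203]), ([180.6999969482422, 265.0], [0.4123, 0.0214]), ([207.60000610351562, 268.29998779296875], [0.4136, -0.0382]), ([206.60000610351562, 276.1000061035156], [0.3966, -0.0391])]
ledge 319 [322.5 289. ] ctr [ 0.4025 -0.2905]
    [([301.79998779296875, 285.8999938964844], [0.4026, -0.2464]), ([343.0, 284.5], [0.4178, -0.3322]), ([343.20001220703125, 292.0], [0.4024, -0.3344]), ([302.0, 293.3999938964844], [0.3873, -0.249])]
knob 35 [279.5 255. ] ctr [ 0.4583 -0.191 ]
    [([277.0, 252.0], [0.4638, -0.1849]), ([282.0, 252.0], [0.4653, -0.1953]), ([282.0, 258.0], [0.4528, -0.1971]), ([277.0, 258.0], [0.4513, -0.1867])]
housing 3092 [318.8 260.9] ctr [ 0.4601 -0.2754]
    [([286.0, 217.6999969482422], [0.5433, -0.1933]), ([345.5, 213.8000030517578], [0.5705, -0.3206]), ([351.5, 304.1000061035156], [0.38, -0.3544]), ([292.0, 308.1000061035156], [0.3544, -0.2322])]
```

View pics/crop0.png

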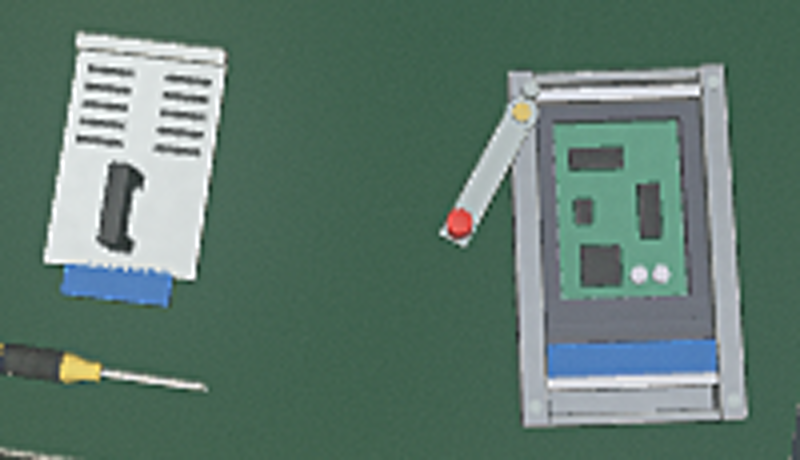

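```bash
cat >> h.py <<'E'
from scipy.spatial.transform import Rotation as Ro
def down(yaw,tilt=0): # tool pointing down, tool x along yaw heading; tilt>0 raises the +x end
    return Ro.from_euler('z',yaw)*Ro.from_euler('y',-tilt)*Ro.from_euler('x',np.pi)
def rel(s,p,R):
    R0=Ro.from_euler('xyz',s["orientation"])
    print("trans mm",(R0.inv().apply(np.asarray(p)-s["position"])*1000).round(1).tolist(),"rot",(R0.inv()*R).as_rotvec().round(4).tolist())
E
python3 - <<'E'
from h import *
from cell import bot
c=np.load("top0.npz")
f=lambda x,y,z:ray(c,165+x/4-.4,200+y/4-.4,z)[:2]
h=f(118,207,.048);print("handle",h.round(4))
Q=np.array([f(508,72,.038),f(722,66,.038),f(747,415,.038),f(526,426,.038)]);print(Q.round(4),"lens",[np.linalg.norm(Q[i]-Q[(i+1)%4]).round(4) for i in range(4)],"ctr",Q.mean(0).round(4))
d=Q[0]+Q[1]-Q[2]-Q[3]; e=Q[0]+Q[3]-Q[1]-Q[2]; print("yaw",np.arctan2(d[1],d[0]),np.arctan2(-e[0],e[1]))
print("pin",f(521,111,.045).round(4))
rel(bot.sense(),[.38,-.01,.25],down(.03))
E
```

```text
handle [ 0.4416 -0.0107]
[[ 0.5454 -0.2053]
 [ 0.5652 -0.3203]
 [ 0.3815 -0.3539]
 [ 0.3596 -0.2401]] lens [np.float64(0.1167), np.float64(0.1868), np.float64(0.1158), np.float64(0.189)] ctr [ 0.4629 -0.2799]
yaw 0.18310685630101856 0.18042640870028698
pin [ 0.5237 -0.2151]
trans mm [-356.0, -391.0, -18.8] rot [-0.0005, 0.0024, 2.7268]
```

{"op": "play_rows", "data": {
  "series": [
    {"translation":[0,0,-40],"angular":[0,0,0.15],"jaw":60},
    {"translation":[-36,-39,-50],"angular":[0,0,0.3],"jaw":60},
    {"translation":[-72,-78,-50],"angular":[0,0,0.45],"jaw":60},
    {"translation":[-108,-117,-50],"angular":[0,0,0.6],"jaw":60},
    {"translation":[-144,-156,-50],"angular":[0,0,0.75],"jaw":60},
    {"translation":[-180,-195,-50],"angular":[0,0,0.9],"jaw":60},
    {"translation":[-216,-234,-50],"angular":[0,0,1.05],"jaw":60},
    {"translation":[-252,-273,-50],"angular":[0,0,1.2],"jaw":60},
    {"translation":[-288,-312,-50],"angular":[0,0,1.35],"jaw":60},
    {"translation":[-324,-351,-40],"angular":[0,0,1.5],"jaw":60},
    {"translation":[-356,-391,-30],"angular":[0,0,1.65],"jaw":60},
    {"translation":[-356,-391,-20],"angular":[0,0,1.8],"jaw":60},
    {"translation":[-356,-391,-20],"angular":[0,0,1.95],"jaw":60},
    {"translation":[-356,-391,-20],"angular":[0,0,2.1],"jaw":60},
    {"translation":[-356,-391,-20],"angular":[0,0,2.25],"jaw":60},
    {"translation":[-356,-391,-20],"angular":[0,0,2.4],"jaw":60},
    {"translation":[-356,-391,-20],"angular":[0,0,2.55],"jaw":60},
    {"translation":[-356,-391,-20],"angular":[0,0,2.727],"jaw":60},
    {"translation":[-356,-391,-20],"angular":[0,0,2.727],"jaw":60},
    {"translation":[-356,-391,-20],"angular":[0,0,2.727],"jaw":60}
  ]
}}

```text
t: 2.1
position: [0.38, -0.0095, 0.2511]
orientation: [-3.142, 0.001, 0.032]
wrist_force: [-0.5, -0.3, -0.3]
grip_width: 0.705
finger_force: 0.0
```

Run:
```python
from h import *
from cell import bot
s=bot.sense();print(s["t"],s["position"],s["orientation"],s["joint_positions"],s["wrist_force"])
c=bot.capture("wrist"); cv2.imwrite("pics/w1.png",c["image"]); np.savez("w1.npz",**c)
print(c["pose"].round(3).tolist(),c["intrinsics"].round(0).tolist(),proj(c,[.442,-.01,.048]),proj(c,[.396,-.0094,.005]))
```

```text
2.1 [ 0.38001937 -0.00945824  0.2510704 ] [-3.14159064e+00  6.11580782e-04  3.19737126e-02] [-2.48561184e-02  1.86350316e-03 -3.94381873e-01  1.17516166e+00
 -3.27316641e-05  3.08476283e+00] [-0.49481354 -0.31873378 -0.2531193 ]
[[0.031, -0.959, -0.28, 0.451], [-1.0, -0.031, -0.008, -0.007], [-0.001, 0.28, -0.96, 0.394], [0.0, 0.0, 0.0, 1.0]] [[345.0, 0.0, 283.0], [0.0, 345.0, 205.0], [0.0, 0.0, 1.0]] [286.29951839 113.60167241] [284.01870571 154.75276576]
```

View pics/w1.png

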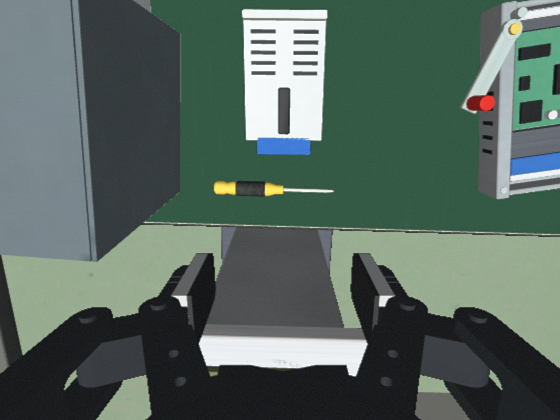

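The wrist view shows the handle bar at about (284,110), the tongue's end at (284,154), and the knob at (482,102). I'll measure the cover from this view.

Run:
```python
from h import *
from cell import bot
c=np.load("w1.npz"); im=c["image"]; hsv=cv2.cvtColor(im,cv2.COLOR_BGR2HSV)
H,S,V=[hsv[...,i].astype(int) for i in range(3)]
def show(name,m,z,box):
    x0,y0,x1,y1=box; mm=np.zeros(m.shape,bool); mm[y0:y1,x0:x1]=m[y0:y1,x0:x1]
    for s,r in blobs(mm,80):
        print(name,s[4],np.round(r[0],1),"ctr",ray(c,*r[0],z)[:2].round(4))
        print("   ",[(q.round(1).tolist(),ray(c,*q,z)[:2].round(4).tolist()) for q in cv2.boxPoints(r)])
show("cover",(S<40)&(V>150),.005,(235,0,340,145))
show("tongue",(H>100)&(H<125)&(S>130),.005,(235,130,340,165))
show("handle",V<60,.048,(270,82,300,138))
show("knob",((H<8)|(H>172))&(S>120),.058,(465,90,500,115))
```

```text
cover 747 [284.5  13.7] ctr [ 0.5384 -0.0052]
    [([241.89999389648438, 17.399999618530273], [0.5337, 0.0378]), ([242.0, 8.699999809265137], [0.5416, 0.0376]), ([327.1000061035156, 10.0], [0.5431, -0.048]), ([327.0, 18.700000762939453], [0.5352, -0.0484])]
cover 7988 [284.  80.] ctr [ 0.4753 -0.0068]
    [([243.0, 140.0], [0.411, 0.0368]), ([243.0, 20.0], [0.5313, 0.0367]), ([325.0, 20.0], [0.5339, -0.0465]), ([325.0, 140.0], [0.4138, -0.0544])]
tongue 888 [283.5 146. ] ctr [ 0.4058 -0.0085]
    [([257.0, 138.0], [0.4136, 0.0212]), ([310.0, 138.0], [0.4155, -0.0376]), ([310.0, 154.0], [0.3978, -0.0386]), ([257.0, 154.0], [0.3959, 0.021])]
knob 373 [480.5 102. ] ctr [ 0.4584 -0.1904]
    [([467.0, 94.0], [0.4651, -0.1766]), ([494.0, 94.0], [0.4659, -0.2016]), ([494.0, 110.0], [0.4517, -0.2045]), ([467.0, 110.0], [0.4509, -0.1792])]
```

{"op": "play_rows", "data": {
  "series": [
    {"translation":[30,0,40],"angular":[0,0,0],"jaw":50},
    {"translation":[64,0,80],"angular":[0,0,0],"jaw":50},
    {"translation":[64,0,120],"angular":[0,0,0],"jaw":50},
    {"translation":[64,0,160],"angular":[0,0,0],"jaw":50},
    {"translation":[64,0,195],"angular":[0,0,0],"jaw":50},
    {"translation":[64,0,215],"angular":[0,0,0],"jaw":50},
    {"translation":[64,0,233],"angular":[0,0,0],"jaw":50},
    {"translation":[64,0,233],"angular":[0,0,0],"jaw":50},
    {"translation":[64,0,233],"angular":[0,0,0],"jaw":0},
    {"translation":[64,0,233],"angular":[0,0,0],"jaw":0},
    {"translation":[64,0,233],"angular":[0,0,0],"jaw":0},
    {"translation":[64,0,233],"angular":[0,0,0],"jaw":0},
    {"translation":[64,0,233],"angular":[0,0,0],"jaw":0},
    {"translation":[64,0,233],"angular":[0,0,0],"jaw":0}
  ]
}}

```text
t: 3.55
position: [0.4456, -0.0076, 0.0196]
orientation: [3.141, -0.003, 0.03]
wrist_force: [-0.9, 0.1, 5.7]
grip_width: 0.131
finger_force: 59.6
```

{"op": "play_rows", "data": {
  "series": [
    {"translation":[0,0,-20],"angular":[0,0,0],"jaw":0},
    {"translation":[0,0,-50],"angular":[0,0,0],"jaw":0},
    {"translation":[0,0,-85],"angular":[0,0.03,0],"jaw":0},
    {"translation":[-5,10,-120],"angular":[0,0.06,0],"jaw":0},
    {"translation":[-15,35,-155],"angular":[0,0.09,0],"jaw":0},
    {"translation":[-25,65,-190],"angular":[0,0.12,0],"jaw":0},
    {"translation":[-35,95,-215],"angular":[0,0.15,0],"jaw":0},
    {"translation":[-44,115,-228],"angular":[0,0.16,0],"jaw":0},
    {"translation":[-44,124,-230],"angular":[0,0.16,0],"jaw":0},
    {"translation":[-44,124,-230],"angular":[0,0.16,0],"jaw":0},
    {"translation":[-44,124,-230],"angular":[0,0.16,0],"jaw":0},
    {"translation":[-44,124,-230],"angular":[0,0.16,0],"jaw":0},
    {"translation":[-44,124,-230],"angular":[0,0.16,0],"jaw":0}
  ]
}}

```text
t: 4.85
position: [0.4037, -0.1318, 0.2473]
orientation: [-3.141, -0.158, 0.031]
wrist_force: [0.0, -0.4, -0.9]
grip_width: 0.129
finger_force: 58.8
```

Run:
```python
from h import *
from cell import bot
s=bot.sense();print(s["t"],s["position"],s["orientation"],s["joint_positions"],s["wrist_force"],s["torque"])
c=bot.capture("wrist"); cv2.imwrite("pics/w2.png",c["image"]); np.savez("w2.npz",**c)
R=Ro.from_euler('z',.182)
for q in[(-95,59,38),(95,59,38),(-95,-59,38),(95,-59,38),(70,53,45)]: print(q,proj(c,R.apply(np.array(q)/1000)+[.463,-.28,0]).round(1))
```

```text
4.85 [ 0.40374199 -0.13179978  0.24728623] [-3.14053875 -0.15798263  0.03123662] [-0.36173935 -0.0296446  -0.44917571  1.00554753  0.06125824  2.75300577] [ 0.04603662 -0.42177742 -0.90739561] [-0.04622053  0.2178849  -0.04565991]
(-95, 59, 38) [382.5 251. ]
(95, 59, 38) [360.8  68.7]
(-95, -59, 38) [492.7 234.8]
(95, -59, 38) [478.3  50.1]
(70, 53, 45) [371.5  91.8]
```

View pics/w2.png

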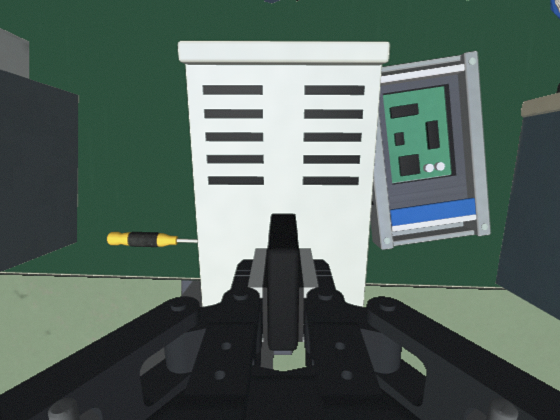

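The cover is held squarely in the gripper. The housing's right-hand corners are at about (478,52) and (490,236), 1–2 px from my prediction, so I'll refine them with edge fits.

Run:
```python
from h import *
c=np.load("w2.npz"); im=c["image"]; hsv=cv2.cvtColor(im,cv2.COLOR_BGR2HSV)
S,V=hsv[...,1].astype(int),hsv[...,2].astype(int)
m=(S<60)&(V>85); m[:, :383]=0; m[:,500:]=0
R=Ro.from_euler('z',.182)
def bay(u,v,z): return R.inv().apply(ray(c,u,v,z)-[.463,-.28,0])*1000
# right outer edge: last grey pixel per row ; bottom edge: last grey per column
P=np.array([bay(np.where(m[v])[0].max()+.5,v,.038) for v in range(70,225,3)])
print("right edge fit",np.polyfit(P[:,0],P[:,1],1),np.std(P[:,1]),"expect y=-59")
Q=np.array([bay(u,np.where(m[:270,u])[0].max()+.5,.038) for u in range(395,485,3)])
print("front",Q[::4].round(1).tolist(),"expect -95 (top) ")
T=np.array([bay(u,np.where(m[:,u])[0].min()-.5,.038) for u in range(388,465,3)]); print("far",T[::4].round(1).tolist())
H=hsv[...,0]; b=(H>100)&(H<125)&(S>130); b[:,:383]=0;b[:190]=0;b[240:]=0; b[:,490:]=0
L=np.array([bay(u,np.where(b[:,u])[0].min()-.5,.038) for u in range(395,470,3) if b[:,u].any()]);print("ledge edge",L[::4].round(1).tolist(),"nominal -56.5")
r=[bay(np.where(b[v])[0].max()+.5,v,.038).round(1).tolist() for v in range(202,222,4) if b[v].any()];print("ledge right end",r)
```

```text
right edge fit [-6.04080313e-03 -5.75473904e+01] 0.4080080782331234 expect y=-59
front [[-91.0, 45.1, 38.0], [-90.7, 32.2, 38.0], [-91.5, 19.4, 38.0], [-91.3, 6.5, 38.0], [-91.0, -6.4, 38.0], [-91.9, -19.1, 38.0], [-91.6, -31.9, 38.0], [-93.5, -44.6, 38.0]] expect -95 (top) 
far [[116.8, 29.1, 38.0], [94.1, 19.5, 38.0], [94.2, 7.5, 38.0], [94.3, -4.6, 38.0], [93.4, -16.6, 38.0], [93.5, -28.6, 38.0], [93.6, -40.6, 38.0]]
ledge edge [[-51.2, 40.7, 38.0], [-51.0, 28.0, 38.0], [-51.8, 15.3, 38.0], [-51.6, 2.6, 38.0], [-51.4, -10.1, 38.0], [-51.2, -22.7, 38.0], [-52.0, -35.3, 38.0]] nominal -56.5
ledge right end [[-56.9, -42.8, 38.0], [-61.1, -42.4, 38.0], [-65.5, -43.1, 38.0], [-69.2, -38.6, 38.0], [-69.0, -8.9, 38.0]]
```

```bash
cat >> h.py <<'E'
BC=np.array([.463,-.2785,0]);BY=.176
TIP=np.array([-.049,0,.0196])  # tongue tip in tool frame
def tcp_for(tip_bay_mm,tilt,yaw=.178):
    R=down(yaw,tilt); return BC+Ro.from_euler('z',BY).apply(np.array(tip_bay_mm)/1000)-R.apply(TIP),R
def tipnow(s):
    R=Ro.from_euler('xyz',s["orientation"]); w=np.asarray(s["position"])+R.apply(TIP)
    return (Ro.from_euler('z',-BY).apply(w-BC)*1000).round(1)
E
python3 - <<'E'
from h import *
from cell import bot
s=bot.sense();print(tipnow(s))
rel(s,*tcp_for([-43,0,100],.16)); rel(s,*tcp_for([-43,0,50],.16))
E
```

```text
[-77.4 161.2 220.4]
trans mm [37.1, 148.1, 127.7] rot [0.0225, 0.0015, -0.1449]
trans mm [29.2, 148.1, 177.0] rot [0.0225, 0.0015, -0.1449]
```

{"op": "play_rows", "data": {
  "series": [
    {"translation":[6,25,12],"angular":[0.004,0,-0.025],"jaw":0},
    {"translation":[14,60,35],"angular":[0.009,0,-0.06],"jaw":0},
    {"translation":[24,95,65],"angular":[0.015,0.001,-0.095],"jaw":0},
    {"translation":[33,130,95],"angular":[0.02,0.001,-0.13],"jaw":0},
    {"translation":[37,145,118],"angular":[0.0225,0.0015,-0.145],"jaw":0},
    {"translation":[37,148,128],"angular":[0.0225,0.0015,-0.145],"jaw":0},
    {"translation":[35,148,143],"angular":[0.0225,0.0015,-0.145],"jaw":0},
    {"translation":[32,148,160],"angular":[0.0225,0.0015,-0.145],"jaw":0},
    {"translation":[30,148,172],"angular":[0.0225,0.0015,-0.145],"jaw":0},
    {"translation":[29,148,177],"angular":[0.0225,0.0015,-0.145],"jaw":0},
    {"translation":[29,148,177],"angular":[0.0225,0.0015,-0.145],"jaw":0},
    {"translation":[29,148,177],"angular":[0.0225,0.0015,-0.145],"jaw":0},
    {"translation":[29,148,177],"angular":[0.0225,0.0015,-0.145],"jaw":0}
  ]
}}

```text
t: 6.2
position: [0.4659, -0.2792, 0.0792]
orientation: [3.139, -0.163, 0.177]
wrist_force: [0.9, 0.1, -2.1]
grip_width: 0.127
finger_force: 59.0
```

Run:
```python
from h import *
from cell import bot
s=bot.sense();print(s["t"],tipnow(s),s["orientation"],s["wrist_force"])
rel(s,*tcp_for([-43,0,23.5],.16))
a=bot.capture("scene"); b=bot.capture("wrist"); np.savez("w3.npz",**b)
p=proj(a,[.45,-.27,.04]).astype(int);cr=a["image"][p[1]-75:p[1]+75,p[0]-100:p[0]+100]
A=cv2.resize(cr,(400,300),interpolation=cv2.INTER_CUBIC)
cv2.imwrite("pics/v3.png",np.hstack([A,cv2.resize(b["image"],(400,300))]))
```

```text
6.2 [-42.5  -1.3  51.9] [ 3.13935952 -0.16275643  0.1771451 ] [ 0.86612402  0.14538063 -2.10026872]
trans mm [-5.1, -1.4, 28.1] rot [0.0024, -0.0028, -0.0008]
```

View pics/v3.png

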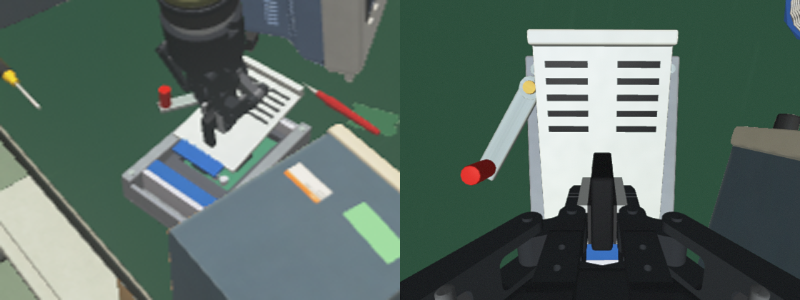

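The cover is over the bay, roughly 1 mm right of centre, with the tongue in front of the ledge, so I can lower it.

{"op": "play_rows", "data": {
  "series": [
    {"translation":[-2,0,9],"angular":[0.002,-0.002,0],"jaw":0},
    {"translation":[-3,0,17],"angular":[0.002,-0.003,0],"jaw":0},
    {"translation":[-4,0,23],"angular":[0.002,-0.003,0],"jaw":0},
    {"translation":[-5,0,26],"angular":[0.002,-0.003,0],"jaw":0},
    {"translation":[-5,0,28],"angular":[0.002,-0.003,0],"jaw":0},
    {"translation":[-5,0,28],"angular":[0.002,-0.003,0],"jaw":0},
    {"translation":[-5,0,28],"angular":[0.002,-0.003,0],"jaw":0}
  ]
}}

```text
t: 7.0
position: [0.4649, -0.2792, 0.0498]
orientation: [-3.141, -0.159, 0.177]
wrist_force: [-0.8, 0.3, -1.8]
grip_width: 0.127
finger_force: 59.0
```

Run:
```python
from h import *
from cell import bot
s=bot.sense();print(s["t"],tipnow(s),s["orientation"],s["wrist_force"],s["torque"])
rel(s,*tcp_for([-60,-1,23.5],.16)); rel(s,*tcp_for([-66,-1,23.5],.16))
```

```text
7.0 [-43.6  -1.1  22.7] [-3.14078595 -0.15860146  0.17670808] [-0.7517733   0.31821634 -1.78511736] [-0.07091935  0.20687501  0.03192861]
trans mm [-16.1, -0.2, -3.4] rot [-0.0006, 0.0014, -0.0013]
trans mm [-22.1, -0.2, -4.4] rot [-0.0006, 0.0014, -0.0013]
```

{"op": "play_rows", "data": {
  "series": [
    {"translation":[-4,0,-1],"angular":[0,0.001,0],"jaw":0},
    {"translation":[-8,0,-2],"angular":[0,0.001,0],"jaw":0},
    {"translation":[-12,0,-2.6],"angular":[0,0.001,0],"jaw":0},
    {"translation":[-15,0,-3.2],"angular":[0,0.001,0],"jaw":0},
    {"translation":[-18,0,-3.7],"angular":[0,0.001,0],"jaw":0},
    {"translation":[-20,0,-4],"angular":[0,0.001,0],"jaw":0},
    {"translation":[-20,0,-4],"angular":[0,0.001,0],"jaw":0},
    {"translation":[-20,0,-4],"angular":[0,0.001,0],"jaw":0}
  ]
}}

```text
t: 7.8
position: [0.4448, -0.2828, 0.0506]
orientation: [-3.141, -0.16, 0.177]
wrist_force: [0.2, 0.1, -1.8]
grip_width: 0.129
finger_force: 59.0
```

Run:
```python
from h import *
from cell import bot
s=bot.sense();print(s["t"],tipnow(s),s["orientation"],s["wrist_force"],s["torque"])
```

```text
7.8 [-64.   -1.   23.4] [-3.14068983 -0.15964355  0.1766527 ] [ 0.16093417  0.10499908 -1.76784027] [-0.09691409  0.19536686 -0.02937104]
```

{"op": "play_rows", "data": {
  "series": [
    {"translation":[-1,0,-0.2],"angular":[0,0,0],"jaw":0},
    {"translation":[-2,0,-0.3],"angular":[0,0,0],"jaw":0},
    {"translation":[-3,0,-0.5],"angular":[0,0,0],"jaw":0},
    {"translation":[-3,0,-0.5],"angular":[0,0,0],"jaw":0}
  ]
}}

```text
t: 8.2
position: [0.4415, -0.2832, 0.0505]
orientation: [-3.14, -0.159, 0.177]
wrist_force: [1.1, -0.7, -1.0]
grip_width: 0.13
finger_force: 59.0
```

{"op": "play_rows", "data": {
  "series": [
    {"translation":[-0.5,0,-0.1],"angular":[0,0,0],"jaw":0},
    {"translation":[-1,0,-0.2],"angular":[0,0,0],"jaw":0},
    {"translation":[-1,0,-0.2],"angular":[0,0,0],"jaw":0}
  ]
}}

```text
t: 8.5
position: [0.4406, -0.2834, 0.0506]
orientation: [-3.141, -0.159, 0.177]
wrist_force: [0.5, -0.1, -2.1]
grip_width: 0.132
finger_force: 59.0
```

{"op": "play_rows", "data": {
  "series": [
    {"translation":[-0.5,0,-0.1],"angular":[0,0,0],"jaw":0},
    {"translation":[-1,0,-0.2],"angular":[0,0,0],"jaw":0},
    {"translation":[-1,0,-0.2],"angular":[0,0,0],"jaw":0}
  ]
}}

```text
t: 8.8
position: [0.4403, -0.2835, 0.0508]
orientation: [-3.141, -0.161, 0.177]
wrist_force: [2.0, -0.1, -2.5]
grip_width: 0.127
finger_force: 58.8
```

{"op": "play_rows", "data": {
  "series": [
    {"translation":[-0.5,0,-0.1],"angular":[0,0,0],"jaw":0},
    {"translation":[-0.8,0,-0.2],"angular":[0,0,0],"jaw":0},
    {"translation":[-0.8,0,-0.2],"angular":[0,0,0],"jaw":0}
  ]
}}

```text
t: 9.1
position: [0.4401, -0.2836, 0.0511]
orientation: [-3.14, -0.162, 0.177]
wrist_force: [4.5, 2.0, -3.8]
grip_width: 0.128
finger_force: 58.7
```

The tongue has met the slot end: about 5 N, with motion stalled at tip x ≈ -69. Next I'll swing the cover down about the tongue tip.

Run:
```python
from h import *
from cell import bot
s=bot.sense();t=tipnow(s);print(t,s["wrist_force"],s["torque"])
for a,z in[(.12,23.4),(.08,23),(.04,22.7),(.02,22.5),(0,22.3)]: rel(s,*tcp_for([t[0],-1,z],a,.177))
```

```text
[-68.6  -1.1  23.8] [ 4.48701208  1.971129   -3.83844109] [ 0.43977908 -0.9418173   0.00890733]
trans mm [0.7, -0.1, 2.5] rot [-0.0012, -0.0421, 0.0003]
trans mm [1.3, -0.1, 4.9] rot [-0.0012, -0.0821, 0.0003]
trans mm [1.8, -0.1, 7.2] rot [-0.0012, -0.1221, 0.0003]
trans mm [2.1, -0.1, 8.4] rot [-0.0012, -0.1421, 0.0003]
trans mm [2.3, -0.1, 9.6] rot [-0.0012, -0.1621, 0.0003]
```

{"op": "play_rows", "data": {
  "series": [
    {"translation":[0.3,0,1.2],"angular":[0,-0.02,0],"jaw":0},
    {"translation":[0.7,0,2.5],"angular":[0,-0.04,0],"jaw":0},
    {"translation":[1,0,3.7],"angular":[0,-0.06,0],"jaw":0},
    {"translation":[1.3,0,4.9],"angular":[0,-0.08,0],"jaw":0},
    {"translation":[1.3,0,4.9],"angular":[0,-0.08,0],"jaw":0}
  ]
}}

```text
t: 9.6
position: [0.4421, -0.2838, 0.0463]
orientation: [3.141, -0.08, 0.178]
wrist_force: [3.8, 1.9, -0.1]
grip_width: 0.132
finger_force: 59.3
```

Run:
```python
from h import *
from cell import bot
s=bot.sense();t=tipnow(s);print(t,s["orientation"],s["wrist_force"],s["torque"])
for a,z in[(.04,22.7),(.02,22.5),(0,22.3)]: rel(s,*tcp_for([t[0],-1,z],a,.177))
```

```text
[-68.8  -1.6  22.9] [ 3.14136921 -0.07980886  0.17778413] [ 3.79443122  1.9078705  -0.07803658] [ 0.23700281 -0.84310399  0.04270429]
trans mm [0.7, -0.6, 2.2] rot [0.0002, -0.0398, 0.0008]
trans mm [1.0, -0.6, 3.4] rot [0.0002, -0.0598, 0.0008]
trans mm [1.3, -0.6, 4.6] rot [0.0002, -0.0798, 0.0008]
```

{"op": "play_rows", "data": {
  "series": [
    {"translation":[0.4,-0.3,1.1],"angular":[0,-0.02,0],"jaw":0},
    {"translation":[0.7,-0.5,2.2],"angular":[0,-0.04,0],"jaw":0},
    {"translation":[0.9,-0.5,3.3],"angular":[0,-0.06,0],"jaw":0},
    {"translation":[1.3,-0.5,4.5],"angular":[0,-0.08,0],"jaw":0},
    {"translation":[1.3,-0.5,4.5],"angular":[0,-0.08,0],"jaw":0}
  ]
}}

```text
t: 10.1
position: [0.4434, -0.2833, 0.0418]
orientation: [3.141, 0.0, 0.177]
wrist_force: [4.7, -0.6, 0.6]
grip_width: 0.131
finger_force: 59.3
```

Run:
```python
from h import *
from cell import bot
s=bot.sense();t=tipnow(s);print(s["t"],t,s["orientation"],s["wrist_force"],s["torque"])
```

```text
10.1 [-69.1  -1.3  22.2] [3.14104563e+00 4.19011628e-04 1.77336841e-01] [ 4.68426769 -0.5796353   0.57710437] [-0.07875577 -0.96699639  0.0638374 ]
```

{"op": "play_rows", "data": {
  "series": [
    {"translation":[0.5,0,0.3],"angular":[0,0,0],"jaw":0},
    {"translation":[0.5,0,0.3],"angular":[0,0,0],"jaw":0},
    {"translation":[0.5,0,0.3],"angular":[0,0,0],"jaw":0},
    {"translation":[0.5,0,0.3],"angular":[0,0,0],"jaw":40},
    {"translation":[0.5,0,0.3],"angular":[0,0,0],"jaw":40},
    {"translation":[0.5,0,0.3],"angular":[0,0,0],"jaw":40},
    {"translation":[0.5,0,0.3],"angular":[0,0,0],"jaw":40},
    {"translation":[0.5,0,-20],"angular":[0,0,0],"jaw":40},
    {"translation":[0.5,0,-50],"angular":[0,0,0],"jaw":40},
    {"translation":[0.5,0,-90],"angular":[0,0,0],"jaw":30},
    {"translation":[-20,0,-125],"angular":[0,0,0],"jaw":30},
    {"translation":[-20,0,-125],"angular":[0,0,0],"jaw":30},
    {"translation":[-20,0,-125],"angular":[0,0,0],"jaw":30}
  ]
}}

```text
t: 11.4
position: [0.4228, -0.2866, 0.1675]
orientation: [3.141, -0.001, 0.176]
wrist_force: [0.8, 0.1, -0.6]
grip_width: 0.348
finger_force: 0.0
```

Run:
```python
from h import *
from cell import bot
s=bot.sense();print(s["t"],s["position"],s["orientation"],s["wrist_force"],s["joint_positions"])
a=bot.capture("scene"); b=bot.capture("wrist"); np.savez("w4.npz",**b)
p=proj(a,[.45,-.27,.04]).astype(int);cr=a["image"][p[1]-60:p[1]+60,p[0]-80:p[0]+80]
cv2.imwrite("pics/v4.png",np.hstack([cv2.resize(cr,(400,300),interpolation=cv2.INTER_CUBIC),cv2.resize(b["image"],(400,300))]))
im=b["image"];hsv=cv2.cvtColor(im,cv2.COLOR_BGR2HSV);H,S=hsv[...,0],hsv[...,1]
for st,r in blobs(((H<8)|(H>172))&(S>120),60): print(st,r[0],ray(b,*r[0],.058))
Rb=Ro.from_euler('z',BY)
print("pin px",proj(b,BC+Rb.apply([.070,.053,.045])))
```

```text
11.4 [ 0.42284204 -0.28656034  0.16748495] [ 3.14124869e+00 -6.63644340e-04  1.76184874e-01] [ 0.8092553   0.07664253 -0.63771249] [-5.95738437e-01  2.71880073e-01 -2.94128365e-01  1.00407242e+00
  2.16427277e-04  2.36966953e+00]
[145 123  30  21 498] (159.5, 133.0) [ 0.45715183 -0.18939545  0.058     ]
pin px [208.19978296  44.25774222]
```

View pics/v4.png

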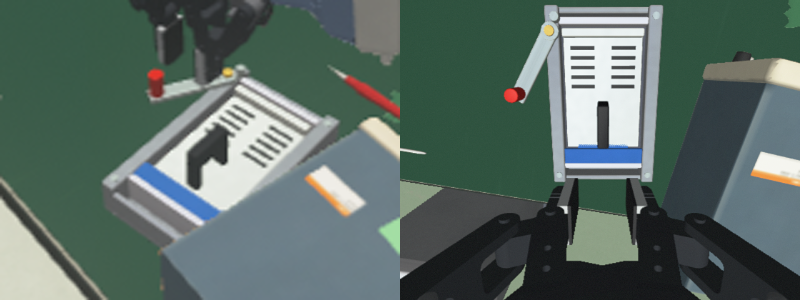

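The cover is seated flat under the ledge. The knob at (159,133) works out at radius 70 mm and keeper angle ≈ -0.54 rad. I'll straddle it with the jaw at 30 mm.

```bash
cat >> h.py <<'E'
PIN=np.array([.070,.053,0])
def kp(th,lead,yo,r=.065,z=.050):
    p=PIN+r*np.array([-np.cos(th),-np.sin(th),0])+lead*np.array([np.sin(th),-np.cos(th),0]); p[2]=z
    return BC+Ro.from_euler('z',BY).apply(p),down(BY+yo)
E
python3 - <<'E'
from h import *
from cell import bot
s=bot.sense()
rel(s,*kp(-.543,0,-.15,.069,.12)); rel(s,*kp(-.543,0,-.15,.069,.05))
E
```

```text
trans mm [52.6, -88.5, 45.7] rot [-0.0022, 0.0021, 0.1508]
trans mm [52.7, -88.3, 115.7] rot [-0.0022, 0.0021, 0.1508]
```

{"op": "play_rows", "data": {
  "series": [
    {"translation":[18,-30,10],"angular":[0,0,0.05],"jaw":30},
    {"translation":[36,-60,30],"angular":[0,0,0.1],"jaw":30},
    {"translation":[53,-88,46],"angular":[-0.002,0.002,0.15],"jaw":30},
    {"translation":[53,-88,60],"angular":[-0.002,0.002,0.15],"jaw":30},
    {"translation":[53,-88,80],"angular":[-0.002,0.002,0.15],"jaw":30},
    {"translation":[53,-88,100],"angular":[-0.002,0.002,0.15],"jaw":30},
    {"translation":[53,-88,114],"angular":[-0.002,0.002,0.15],"jaw":30},
    {"translation":[53,-88,114],"angular":[-0.002,0.002,0.15],"jaw":30},
    {"translation":[53,-88,114],"angular":[-0.002,0.002,0.15],"jaw":30}
  ]
}}

```text
t: 12.4
position: [0.4586, -0.1896, 0.0517]
orientation: [-3.141, 0.001, 0.027]
wrist_force: [0.7, 0.3, -0.2]
grip_width: 0.354
finger_force: 0.0
```

Run:
```python
from h import *
from cell import bot
s=bot.sense();print(s["t"],s["position"],s["orientation"],s["wrist_force"],s["grip_width"])
for th in np.arange(-.543,1.2,.1): print(round(th,2),end=" ");rel(s,*kp(th,.008,max(th,-.15)))
```

```text
12.4 [ 0.45858261 -0.18963934  0.05174903] [-3.14138048e+00  1.14922527e-03  2.71053350e-02] [ 0.70551902  0.30607881 -0.23259523] 0.35356670318622074
-0.54 trans mm [0.3, 8.6, 1.7] rot [-0.0002, 0.0011, 0.0011]
-0.44 trans mm [-1.2, 15.0, 1.7] rot [-0.0002, 0.0011, 0.0011]
-0.34 trans mm [-1.9, 21.5, 1.7] rot [-0.0002, 0.0011, 0.0011]
-0.24 trans mm [-2.1, 28.0, 1.7] rot [-0.0002, 0.0011, 0.0011]
-0.14 trans mm [-1.6, 34.5, 1.7] rot [-0.0002, 0.0011, -0.0059]
-0.04 trans mm [-0.4, 41.0, 1.7] rot [-0.0003, 0.0011, -0.1059]
0.06 trans mm [1.4, 47.3, 1.7] rot [-0.0003, 0.0011, -0.2059]
0.16 trans mm [3.8, 53.4, 1.7] rot [-0.0004, 0.0011, -0.3059]
0.26 trans mm [6.8, 59.2, 1.7] rot [-0.0004, 0.0011, -0.4059]
0.36 trans mm [10.4, 64.6, 1.7] rot [-0.0005, 0.0011, -0.5059]
0.46 trans mm [14.5, 69.7, 1.7] rot [-0.0006, 0.001, -0.6059]
0.56 trans mm [19.1, 74.4, 1.7] rot [-0.0006, 0.001, -0.7059]
0.66 trans mm [24.1, 78.6, 1.7] rot [-0.0007, 0.001, -0.8059]
0.76 trans mm [29.6, 82.2, 1.7] rot [-0.0007, 0.001, -0.9059]
0.86 trans mm [35.3, 85.3, 1.7] rot [-0.0008, 0.0009, -1.0059]
0.96 trans mm [41.4, 87.8, 1.7] rot [-0.0008, 0.0009, -1.1059]
1.06 trans mm [47.7, 89.7, 1.7] rot [-0.0009, 0.0009, -1.2059]
1.16 trans mm [54.1, 91.0, 1.7] rot [-0.0009, 0.0008, -1.3059]
```

{"op": "play_rows", "data": {
  "series": [
    {"translation":[0,4,0],"angular":[0,0,0],"jaw":30},
    {"translation":[0,8,0],"angular":[0,0,0],"jaw":30},
    {"translation":[-1,12,0],"angular":[0,0,0],"jaw":30},
    {"translation":[-1,15,0],"angular":[0,0,0],"jaw":30},
    {"translation":[-2,21,0],"angular":[0,0,0],"jaw":30},
    {"translation":[-2,28,0],"angular":[0,0,0],"jaw":30},
    {"translation":[-1.6,34,0],"angular":[0,0,-0.01],"jaw":30},
    {"translation":[-0.4,41,0],"angular":[0,0,-0.106],"jaw":30},
    {"translation":[1.4,47,0],"angular":[0,0,-0.206],"jaw":30},
    {"translation":[3.8,53.4,0],"angular":[0,0,-0.306],"jaw":30},
    {"translation":[3.8,53.4,0],"angular":[0,0,-0.306],"jaw":30},
    {"translation":[3.8,53.4,0],"angular":[0,0,-0.306],"jaw":30}
  ]
}}

```text
t: 13.6
position: [0.4653, -0.2443, 0.053]
orientation: [3.139, -0.002, 0.33]
wrist_force: [-0.5, -0.1, -0.5]
grip_width: 0.352
finger_force: 0.0
```

Run:
```python
from h import *
from cell import bot
s=bot.sense();print(s["t"],s["position"],s["orientation"],s["wrist_force"],s["joint_positions"])
b=bot.capture("wrist");hsv=cv2.cvtColor(b["image"],cv2.COLOR_BGR2HSV);H,S=hsv[...,0],hsv[...,1]
for st,r in blobs(((H<8)|(H>172))&(S>120),60):
    k=Ro.from_euler('z',-BY).apply(ray(b,*r[0],.06)-BC)-PIN; print(st,r[0],k.round(4),"theta",np.arctan2(-k[1],-k[0]),np.hypot(*k[:2]))
cv2.imwrite("pics/w5.png",b["image"])
for th in [.26,.36,.46,.56,.66,.76,.86,.96,1.06,1.16,1.26,1.36,1.46]: print(round(th,2),end=" ");rel(s,*kp(th,.008,th))
```

```text
13.6 [ 0.46528574 -0.24425964  0.05298624] [ 3.13897494e+00 -1.80196697e-03  3.30394333e-01] [-0.49809663 -0.08264626 -0.50061288] [-4.83123133e-01  4.00255074e-01 -4.37794004e-01  7.29607084e-01
 -4.88726913e-04  2.32807678e+00]
[ 250  258   33   53 1405] (266.0, 284.0) [-0.0676 -0.0125  0.06  ] theta 0.18235403268397576 0.06869230734727741
0.26 trans mm [0.2, 4.8, 3.0] rot [0.0027, -0.0017, -0.1056]
0.36 trans mm [2.0, 11.1, 3.0] rot [0.0028, -0.0015, -0.2056]
0.46 trans mm [4.5, 17.2, 3.0] rot [0.0029, -0.0014, -0.3056]
0.56 trans mm [7.5, 23.0, 3.1] rot [0.0029, -0.0012, -0.4056]
0.66 trans mm [11.0, 28.5, 3.1] rot [0.003, -0.0011, -0.5056]
0.76 trans mm [15.2, 33.6, 3.1] rot [0.0031, -0.001, -0.6056]
0.86 trans mm [19.8, 38.3, 3.1] rot [0.0031, -0.0008, -0.7056]
0.96 trans mm [24.8, 42.5, 3.1] rot [0.0032, -0.0006, -0.8056]
1.06 trans mm [30.2, 46.1, 3.2] rot [0.0033, -0.0005, -0.9056]
1.16 trans mm [36.0, 49.2, 3.2] rot [0.0033, -0.0003, -1.0056]
1.26 trans mm [42.0, 51.7, 3.2] rot [0.0033, -0.0002, -1.1056]
1.36 trans mm [48.3, 53.6, 3.2] rot [0.0034, -0.0, -1.2056]
1.46 trans mm [54.7, 54.9, 3.2] rot [0.0034, 0.0002, -1.3056]
```

View pics/w5.png

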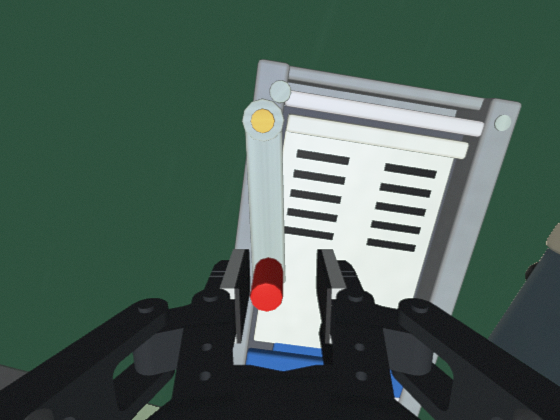

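The knob sits between the fingers at θ≈0.18. The leading finger is close to the handle, so I'll narrow the jaw to 17 mm and use a smaller radius.

Run:
```python
from h import *
from cell import bot
s=bot.sense()
for th in [.17,.26,.36,.46,.56,.66,.76,.86,.96,1.06,1.16,1.26,1.36,1.42]: print(round(th,2),end=" ");rel(s,*kp(th,.0015,th,.063,.053))
```

```text
0.17 trans mm [1.1, -7.2, -0.0] rot [0.0024, -0.0017, -0.015]
0.26 trans mm [1.6, -1.5, -0.0] rot [0.0025, -0.0016, -0.105]
0.36 trans mm [2.7, 4.7, -0.0] rot [0.0026, -0.0014, -0.205]
0.46 trans mm [4.4, 10.7, 0.0] rot [0.0026, -0.0013, -0.305]
0.56 trans mm [6.8, 16.6, 0.0] rot [0.0027, -0.0012, -0.405]
0.66 trans mm [9.7, 22.2, 0.1] rot [0.0028, -0.0011, -0.505]
0.76 trans mm [13.1, 27.4, 0.1] rot [0.0028, -0.0009, -0.605]
0.86 trans mm [17.1, 32.3, 0.1] rot [0.0029, -0.0008, -0.705]
0.96 trans mm [21.5, 36.8, 0.1] rot [0.003, -0.0006, -0.805]
1.06 trans mm [26.4, 40.8, 0.1] rot [0.003, -0.0005, -0.905]
1.16 trans mm [31.6, 44.4, 0.1] rot [0.003, -0.0003, -1.005]
1.26 trans mm [37.1, 47.3, 0.2] rot [0.0031, -0.0002, -1.105]
1.36 trans mm [43.0, 49.7, 0.2] rot [0.0031, -0.0, -1.205]
1.42 trans mm [46.6, 50.9, 0.2] rot [0.0031, 0.0001, -1.265]
```

{"op": "play_rows", "data": {
  "series": [
    {"translation":[1,-4,0],"angular":[0,0,0],"jaw":24},
    {"translation":[1,-7,0],"angular":[0,0,-0.015],"jaw":17},
    {"translation":[1,-7,0],"angular":[0,0,-0.015],"jaw":17},
    {"translation":[1,-7,0],"angular":[0,0,-0.015],"jaw":17},
    {"translation":[1.6,-1.5,0],"angular":[0.002,0,-0.105],"jaw":17},
    {"translation":[2.7,4.7,0],"angular":[0.002,0,-0.205],"jaw":17},
    {"translation":[4.4,10.7,0],"angular":[0.002,0,-0.305],"jaw":17},
    {"translation":[6.8,16.6,0],"angular":[0.002,0,-0.405],"jaw":17},
    {"translation":[6.8,16.6,0],"angular":[0.002,0,-0.405],"jaw":17}
  ]
}}

```text
t: 14.55
position: [0.4766, -0.2572, 0.0527]
orientation: [-3.141, -0.001, 0.737]
wrist_force: [-0.3, -0.6, 0.5]
grip_width: 0.202
finger_force: 0.0
```

Run:
```python
from h import *
from cell import bot
s=bot.sense();print(s["t"],s["position"],s["orientation"],s["wrist_force"],s["grip_width"],s["finger_force"])
b=bot.capture("wrist");hsv=cv2.cvtColor(b["image"],cv2.COLOR_BGR2HSV);H,S=hsv[...,0],hsv[...,1]
for st,r in blobs(((H<8)|(H>172))&(S>120),200):
    k=Ro.from_euler('z',-BY).apply(ray(b,*r[0],.06)-BC)-PIN; print("theta",np.arctan2(-k[1],-k[0]),np.hypot(*k[:2]))
for th in [.66,.76,.86,.96,1.06,1.16,1.26,1.36,1.42]: print(round(th,2),end=" ");rel(s,*kp(th,.0015,th,.063,.053))
```

```text
14.55 [ 0.47663902 -0.25724967  0.05270725] [-3.14126269e+00 -6.63573751e-04  7.37139293e-01] [-0.25558514 -0.58378664  0.52226559] 0.20180497820894594 0.0
theta 2.4398023188953317 0.09791796782134977
theta 0.5562325256979598 0.0692457075236211
0.66 trans mm [0.5, 6.7, -0.3] rot [-0.0003, -0.0007, -0.0989]
0.76 trans mm [1.6, 12.9, -0.3] rot [-0.0003, -0.0007, -0.1989]
0.86 trans mm [3.3, 18.9, -0.3] rot [-0.0002, -0.0007, -0.2989]
0.96 trans mm [5.6, 24.8, -0.3] rot [-0.0002, -0.0007, -0.3989]
1.06 trans mm [8.5, 30.4, -0.3] rot [-0.0002, -0.0007, -0.4989]
1.16 trans mm [11.9, 35.7, -0.3] rot [-0.0001, -0.0007, -0.5989]
1.26 trans mm [15.8, 40.6, -0.3] rot [-0.0001, -0.0008, -0.6989]
1.36 trans mm [20.2, 45.1, -0.3] rot [-0.0, -0.0008, -0.7989]
1.42 trans mm [23.1, 47.6, -0.3] rot [-0.0, -0.0008, -0.8589]
```

Knob θ is 0.556, tracking well, with no stray force.

{"op": "play_rows", "data": {
  "series": [
    {"translation":[0.5,6.7,0],"angular":[0,0,-0.1],"jaw":17},
    {"translation":[1.6,12.9,0],"angular":[0,0,-0.2],"jaw":17},
    {"translation":[3.3,18.9,0],"angular":[0,0,-0.3],"jaw":17},
    {"translation":[5.6,24.8,0],"angular":[0,0,-0.4],"jaw":17},
    {"translation":[8.5,30.4,0],"angular":[0,0,-0.5],"jaw":17},
    {"translation":[11.9,35.7,0],"angular":[0,0,-0.6],"jaw":17},
    {"translation":[15.8,40.6,0],"angular":[0,0,-0.7],"jaw":17},
    {"translation":[20.2,45.1,0],"angular":[0,0,-0.8],"jaw":17},
    {"translation":[23,47.6,0],"angular":[0,0,-0.86],"jaw":17},
    {"translation":[23,47.6,0],"angular":[0,0,-0.86],"jaw":17}
  ]
}}

```text
t: 15.6
position: [0.5257, -0.2765, 0.0527]
orientation: [3.141, -0.001, 1.596]
wrist_force: [-0.6, -1.0, 0.1]
grip_width: 0.198
finger_force: 0.0
```

```bash
cat > k.py <<'E'
from h import *
from cell import bot
s=bot.sense();print(s["t"],s["position"],s["orientation"],s["wrist_force"],s["grip_width"])
b=bot.capture("wrist");hsv=cv2.cvtColor(b["image"],cv2.COLOR_BGR2HSV);H,S=hsv[...,0],hsv[...,1]
for st,r in blobs(((H<8)|(H>172))&(S>120),200):
    k=Ro.from_euler('z',-BY).apply(ray(b,*r[0],.06)-BC)-PIN; print("theta",np.arctan2(-k[1],-k[0]),np.hypot(*k[:2]))
for th in [1.46,1.5,1.53,1.56,1.6,1.63]: print(round(th,2),end=" ");rel(s,*kp(th,.0015,th,.063,.053))
E
python3 k.py
```

```text
15.6 [ 0.52574837 -0.27653442  0.05272599] [ 3.14110417e+00 -7.33480448e-04  1.59618002e+00] [-0.58533531 -1.02460884  0.10905919] 0.19795542885468825
theta 2.3380902800114938 0.10430433977005682
theta 1.4146157190596413 0.07015855007457515
1.46 trans mm [-0.4, 2.5, -0.3] rot [0.0005, -0.0007, -0.0398]
1.5 trans mm [-0.1, 5.0, -0.3] rot [0.0005, -0.0007, -0.0798]
1.53 trans mm [0.1, 6.9, -0.3] rot [0.0005, -0.0007, -0.1098]
1.56 trans mm [0.4, 8.7, -0.3] rot [0.0005, -0.0007, -0.1398]
1.6 trans mm [0.8, 11.2, -0.3] rot [0.0006, -0.0007, -0.1798]
1.63 trans mm [1.2, 13.1, -0.3] rot [0.0006, -0.0007, -0.2098]
```

{"op": "play_rows", "data": {
  "series": [
    {"translation":[-0.3,2.5,0],"angular":[0,0,-0.04],"jaw":17},
    {"translation":[-0.1,5,0],"angular":[0,0,-0.08],"jaw":17},
    {"translation":[0.1,6.5,0],"angular":[0,0,-0.11],"jaw":17},
    {"translation":[0.3,7.6,0],"angular":[0,0,-0.13],"jaw":17},
    {"translation":[0.4,8.6,0],"angular":[0,0,-0.14],"jaw":17},
    {"translation":[0.4,8.6,0],"angular":[0,0,-0.14],"jaw":17}
  ]
}}

```text
t: 16.25
position: [0.5341, -0.2759, 0.0528]
orientation: [3.141, -0.001, 1.738]
wrist_force: [-0.8, -0.2, 0.4]
grip_width: 0.197
finger_force: 0.4
```

```bash
python3 k.py
```

```text
16.25 [ 0.53410969 -0.27591006  0.05281733] [ 3.14108037e+00 -8.95300969e-04  1.73750824e+00] [-0.76060868 -0.23693641  0.40152486] 0.1965328997090469
theta 2.4009725393996035 0.09824626463389789
theta 1.5504798701872895 0.07003965360977384
1.46 trans mm [0.1, -5.9, -0.2] rot [0.0005, -0.0009, 0.1015]
1.5 trans mm [-0.1, -3.4, -0.2] rot [0.0005, -0.0009, 0.0615]
1.53 trans mm [-0.1, -1.5, -0.2] rot [0.0005, -0.0009, 0.0315]
1.56 trans mm [-0.1, 0.4, -0.2] rot [0.0005, -0.0009, 0.0015]
1.6 trans mm [-0.0, 2.9, -0.2] rot [0.0005, -0.0009, -0.0385]
1.63 trans mm [0.1, 4.8, -0.2] rot [0.0005, -0.0009, -0.0685]
```

Not quite at the stop yet, so I'll push on in small steps until I feel it.

{"op": "play_rows", "data": {
  "series": [
    {"translation":[0,0.5,0],"angular":[0,0,0],"jaw":17},
    {"translation":[0,1,0],"angular":[0,0,0],"jaw":17},
    {"translation":[0,1.5,0],"angular":[0,0,0],"jaw":17},
    {"translation":[0,1.5,0],"angular":[0,0,0],"jaw":17}
  ]
}}

```text
t: 16.7
position: [0.5357, -0.2759, 0.0528]
orientation: [3.141, -0.001, 1.738]
wrist_force: [-1.0, -0.0, -1.0]
grip_width: 0.195
finger_force: 0.5
```

{"op": "play_rows", "data": {
  "series": [
    {"translation":[0,0.5,0],"angular":[0,0,0],"jaw":17},
    {"translation":[0,1,0],"angular":[0,0,0],"jaw":17},
    {"translation":[0,1,0],"angular":[0,0,0],"jaw":17}
  ]
}}

```text
t: 17.0
position: [0.5361, -0.2758, 0.0528]
orientation: [-3.141, -0.001, 1.738]
wrist_force: [-1.6, -0.5, 0.4]
grip_width: 0.197
finger_force: 1.4
```

{"op": "play_rows", "data": {
  "series": [
    {"translation":[0,0.7,0],"angular":[0,0,0],"jaw":17},
    {"translation":[0,1.4,0],"angular":[0,0,0],"jaw":17},
    {"translation":[0,1.4,0],"angular":[0,0,0],"jaw":17}
  ]
}}

```text
t: 17.3
position: [0.5362, -0.2758, 0.0527]
orientation: [-3.139, -0.0, 1.737]
wrist_force: [-5.7, -2.3, 2.3]
grip_width: 0.199
finger_force: 3.1
```

```bash
python3 k.py
```

```text
17.3 [ 0.53624672 -0.27575081  0.05271645] [-3.13867858e+00 -3.41661764e-04  1.73714509e+00] [-5.73132412 -2.27279369  2.25846652] 0.1994491077306382
theta 2.409593823820411 0.09840210000894456
theta 1.5780035405677444 0.07022423632373061
1.46 trans mm [0.3, -8.1, -0.3] rot [-0.0029, -0.0002, 0.1011]
1.5 trans mm [0.1, -5.6, -0.3] rot [-0.0029, -0.0003, 0.0611]
1.53 trans mm [0.1, -3.7, -0.3] rot [-0.0029, -0.0003, 0.0311]
1.56 trans mm [0.1, -1.8, -0.3] rot [-0.0029, -0.0003, 0.0011]
1.6 trans mm [0.2, 0.7, -0.3] rot [-0.0029, -0.0004, -0.0389]
1.63 trans mm [0.3, 2.6, -0.3] rot [-0.0029, -0.0004, -0.0689]
```

The keeper is at its stop: it stalled at 6 N, θ≈1.57. I'll back off, open the jaw and lift away.

{"op": "play_rows", "data": {
  "series": [
    {"translation":[0,-2,0],"angular":[0,0,0],"jaw":17},
    {"translation":[0,-3,0],"angular":[0,0,0],"jaw":22},
    {"translation":[0,-3,0],"angular":[0,0,0],"jaw":28},
    {"translation":[0,-3,0],"angular":[0,0,0],"jaw":28},
    {"translation":[0,-3,0],"angular":[0,0,0],"jaw":28},
    {"translation":[0,-3,-20],"angular":[0,0,0],"jaw":28},
    {"translation":[0,-3,-50],"angular":[0,0,0],"jaw":28},
    {"translation":[0,-3,-90],"angular":[0,0,0],"jaw":28},
    {"translation":[0,-50,-125],"angular":[0,0,0],"jaw":28},
    {"translation":[0,-100,-150],"angular":[0,0,0],"jaw":28},
    {"translation":[0,-120,-150],"angular":[0,0,0],"jaw":28},
    {"translation":[0,-120,-150],"angular":[0,0,0],"jaw":28},
    {"translation":[0,-120,-150],"angular":[0,0,0],"jaw":28}
  ]
}}

```text
t: 18.65
position: [0.4197, -0.2958, 0.2034]
orientation: [3.139, 0.0, 1.737]
wrist_force: [0.6, -0.3, -0.5]
grip_width: 0.328
finger_force: 0.0
```

Run:
```python
from h import *
from cell import bot
s=bot.sense();print(s["t"],s["position"],s["wrist_force"])
a=bot.capture("scene"); b=bot.capture("top")
o=[]
for c in(a,b):
    p=proj(c,[.46,-.27,.04]).astype(int);o.append(cv2.resize(c["image"][p[1]-60:p[1]+60,p[0]-80:p[0]+80],(400,300),interpolation=cv2.INTER_CUBIC))
cv2.imwrite("pics/v6.png",np.hstack(o))
```

```text
18.65 [ 0.4197108  -0.29576038  0.20337064] [ 0.62690452 -0.28496667 -0.50708622]
```

View pics/v6.png

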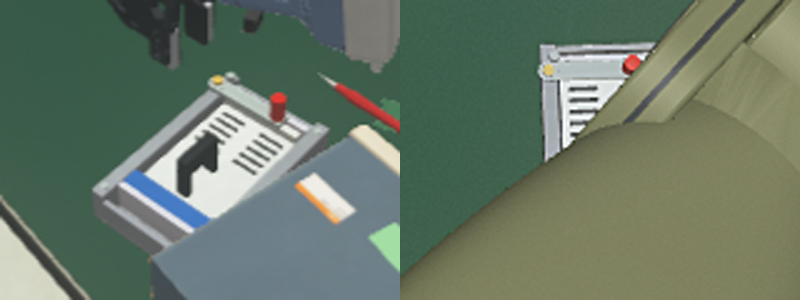

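The keeper bar lies across the far end against its stop pin, the cover is flat, and the gripper is clear of everything. I'm handing in the job.

```bash
python3 -c "
from cell import bot
print(bot.close_job())"
```

```text
the job is handed in; nothing more can be done
None
```

The job is handed in at 18.7 s of the 69 s: the cover is hooked and lying flat in the bay, the keeper bar is against its stop pin and the gripper is clear, but no verdict came back, so the pass is unconfirmed.

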